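# Bolt the watch strongbox for the night

## Task

Lock the strongbox: with one fingertip press down the spring catch bar on its lid and keep it down, and with the other fingertip push the bolt's upright tab until the bolt is fully home in its keeper. Hold the catch down for the whole stroke, then take the hand away so that the catch springs back up and locks the bolt. Nothing is to be gripped or lifted, and the things standing on the lid and the bench stay where they are.

Things in the scene. Friction and masses are not known exactly. Their poses are not given: they have to be found in the camera images.
- strongbox: Low dark grey steel box fixed to the bench, 220 (x) x 300 (y) x 60 mm high. Origin: centre of its underside; the lid's top is 60 mm above it. The bolt slides along its +y axis towards the keeper, a steel bridge (40 x 30 mm, 34 mm tall) on the lid at x = +33, y = +92 mm. Two bridge-shaped bolt guides (34 x 12 mm, 31 mm tall) stand on the lid at x = +33, y = -58 and +56 mm. The catch bar lies along the line x = -33 mm, the bolt along x = +33 mm. The lid is otherwise flat.
- thumb_bar: Flat steel bar on top of the spring catch, 26 (x) x 100 (y, along the bolt's stroke) x 4 mm, axes parallel to the strongbox's. Origin: centre of its top face, 42 mm above the lid when up (34 mm when fully down). It moves straight down when pressed anywhere on it (fingertips may slide along it); it does not move sideways. It stands beside the bolt, 66 mm from the bolt's line.
- catch (a joint): How far the catch bar is pressed down (m): 0 up, 0.008 bottomed. Below 0.004 its tooth blocks the bolt, above 0.005 the bolt is free. Spring: about 2 N to start, about 5 N at the bottom; it springs up by itself. The bolt has rack teeth every 10 mm, so a catch let up part way drops in and stops the bolt again; with the bolt fully home (within 1 mm) the catch springs up and locks it there.
- tab: Upright flat steel tab on the bolt, 30 (x) x 6 (y) x 30 mm high, axes parallel to the strongbox's. Origin: centre of its top edge, 56 mm above the lid. The bolt bar under it (16 mm wide, reaching 70 mm behind and 65 mm ahead of the tab) has its top 26 mm above the lid. At the start it stands level with the middle of the catch bar (within 1 mm), 66 mm to the +x side (strongbox axes). Push it on its -y face, towards +y.
- bolt (a joint): How far the bolt has slid towards the keeper (m): 0 to 0.001 at the start, 0.030 fully home against its stop. It needs about 2 N and stays where it is left.
- loupe: Bystander: black eyeglass loupe, 36 mm across, 32 mm tall, on the lid. Origin: centre of underside.
- pocket_watch: Bystander: steel pocket watch lying on the lid, 48 mm across, 13 mm thick. Origin: centre of underside.
- parts_jar: Bystander: small closed glass jar, 34 mm across, 32 mm tall, on the lid. Origin: centre of underside.
- screwdriver: Bystander: screwdriver, 140 mm, lying on the bench.
- parts_tray: Bystander: grey divided parts tray, 130 x 190 x 25 mm, on the bench. Origin: centre of underside.
- tweezers: Bystander: closed steel tweezers, 120 x 9 x 6 mm, lying on the bench. Origin: centre of underside.
- bell_jar: Bystander: glass dust dome with a knob, 80 mm across, 111 mm tall, on the bench. Origin: centre of underside.

How it is judged:
On the way, in this order (a step that is already met when the one before it is completed fails the run):
1. a fingertip holds the catch bar down while the bolt is still drawn back (value of joint catch above 0.0045 m and contact force between the fingers and thumb_bar above 0.5 N and value of joint bolt below 0.004 m), for 0.1 s.
2. with the catch bar still held down by a finger, another finger has pushed the tab past half of the stroke (value of joint bolt above 0.015 m and value of joint catch above 0.003 m and contact force between the fingers and thumb_bar above 0.3 N and contact force between the fingers and tab above 0.3 N), for 0.05 s.
At the end, for the whole second after the job is handed in: The bolt is within 2.5 mm of fully home and at rest, the catch has sprung up to within 2 mm of its top, and every bystander is within 20 mm of where it stood (value of joint bolt above 0.0275 m and value of joint catch below 0.002 m and velocity of joint bolt below 0.005 m/s and distance of each of loupe, pocket_watch, parts_jar, screwdriver, parts_tray, tweezers, bell_jar from where it was at the start of the episode below 0.02 m); the robot touches nothing.
It fails at once if the catch was let up with the bolt part way (between 6 and 24 mm) (value of joint bolt between 0.006 and 0.024 m and value of joint catch below 0.002 m).
It fails at once if a bystander was pushed more than 20 mm or lifted (distance of any of loupe, pocket_watch, parts_jar, screwdriver, parts_tray, tweezers, bell_jar from where it was at the start of the episode above 0.02 m).
It also fails if it takes over 35 s, if anything falls off the work surface, if the arm or the gripper's body presses on something with over 40 N, if the wrist force passes 120 N, or if a joint passes its speed limit or range.

## Robot

A 6-joint arm with a two-finger parallel gripper is mounted at the origin on the work surface. World frame = base frame: x ahead of the robot, y to its left, z up, the work surface at z = 0. Lengths are in m, angles in rad, forces in N, time in s.
With the tool pointing down it reaches from about 0.35 to 0.975 m from the base axis. Payload 4.9 kg.
Tool frame: the origin (TCP) lies midway between the tips of the shut fingers; the grasp point (between the pads) lies 19 mm behind it; x points along the fingers, y is the direction in which the jaws open and shut, and the axes are right-handed (so a half turn about x gives the same grasp; the last joint's range is limited). The gripper opens to 85 mm and grips with 20 to 120 N. Pads are 22 mm wide; open, the fingers measure 114 mm over their backs; the gripper's body (76 mm by 85 mm) begins 54 mm behind the grasp point. The pads swing forward as they close: fully open they stand 13 mm farther back than shut.
Start: joints at [0.991, 0.053, 1.613, -0, 1.476, -0.119], TCP at [0.278, 0.56, 0.231] pointing down, gripper open.
Joint ranges: [-3.01, 3.01], [-1.01, 2.22], [0.06, 2.58], [-1.02, 4.17], [0.09, 2.62], [-3.14, 3.14]. Speed limits (rad/s): [2.57, 2.57, 3.14, 3.14, 3.14, 3.14].

## Interface

Orientations are given as a rotation vector (axis times angle).
In Python, from station import ctrl gives the robot as it stands.
- The arm moves only by the shell command python3 -m handwheel 'ROWS' [FORCE]. ROWS is JSON, a list of rows, each a list of 3 entries, a list of its own where there are three numbers: the finger opening in m, from 0 to 0.0854, then the shift along the tool's x, y, z in m, then the turn, a rotation vector about the tool's x, y, z in degrees. In form: [[claw, [dx, dy, dz], [ax, ay, az]], ...]. A call has 1 to 10 rows; each row shifts and turns the commanded pose from where the row before left it, along the tool's axes as they then stand; what a row does not reach is not made up. A row lasts 1/12 s, in which the tool goes at most 41.7 mm and 7.16 degrees, less where a joint would pass 70% of its speed; a pose out of reach is approached as far as the arm can. A call with a gripper value outside its range is refused whole. The fingers move at their own pace and stop on an object; FORCE is the grip in N (left out, the last holds). Time passes only in rows, so rows that do not move let the fingers close. It gives the time, the measured TCP pose, the force and the opening at its end, in the units of the state.
- ctrl.get_obs(): the state, without advancing time (a new reading comes with each control period).
- ctrl.get_image(name): name is "scene" or "top" or "wrist"; returns the picture (420x560x3 uint8, red, green, blue); there is no depth.
- ctrl.camera_params(name): a dict with "vertical_fov" (degrees; the focal length in pixels is half the picture's height over the tangent of half this angle, whatever the lens; pixels are square), "cx", "cy" (the principal point, pixels), "rvec" (rotation vector, rad) and "tvec" (3), from world to camera coordinates, as OpenCV has them; the wrist camera has in their place "T_tool_cam" (4x4, takes a point from camera to tool coordinates, whose origin is the TCP and whose axes are the tool frame's). Camera axes: x right, y down, z forward; pixel columns grow to the right and rows downward; lengths in m; the calibration is good to about 2 mm. A picture is of the moment at which its call begins: read the wrist's pose just before it. camera_params takes no time and is no camera call.
- ctrl.finish_job(): hands the job in, once; it reports no verdict.
Trained networks look in the newest picture that a camera, given by its name, has taken for a name from the list of things; names that differ only in an ending like _2 or _b are one class to them, and where a whole thing is asked for, a point or a joint stands for the part that bears it (a point fixed in the world has none). Each returns a list of dicts, best first, with "score" (0 to 1); they miss things now and then, are a little off and sometimes report something else, mostly with a low value. They report only what shows in the picture. A call takes as long as a camera call.
- ctrl.look_for(thing, camera): "box" ([centre column, centre row, width, height] in pixels, round what is visible of it).
- ctrl.silhouettes(thing, camera): "mask" (420x560 bool, what is visible of it) and "box" ([centre column, centre row, width, height] in pixels, round what is visible of it).
- ctrl.tip_of(thing, camera): "centre" ([row, column] in pixels: a listed point, or the origin of a listed thing).
The state is a dict: "t": time; "q": joint angles; "dq": joint speeds; "effort": joint torques, N m; "tool_pos": TCP position; "tool_rot": TCP orientation; "contact_force": force on the tool from outside, world axes, zero at the start; "wrist_torque": the same for the moment, N m; "opening": finger opening in m.
Only numpy, scipy, OpenCV 4.12 (cv2) and the standard library are available. Lean on these libraries where they do the work, as an engineer would, in place of code of your own. Each camera call takes 0.05 s, during which the arm holds its last target.

## Working session

There is one attempt and no reset: what is moved stays moved. The work goes in short steps, Python scripts to look and compute and a shell command to move; the robot and the scene stay as the last step left them, time stands still between calls to the robot, and variables do not carry over. Pictures are saved under pics/ and viewed, and the job is handed in when it is done.

```bash
ls; mkdir -p pics
python3 - <<'E'
from station import ctrl
import cv2
o=ctrl.get_obs(); print(o)
for n in("scene","top","wrist"):
    cv2.imwrite(f"pics/{n}0.png",ctrl.get_image(n)[:,:,::-1]); print(n,ctrl.camera_params(n))
    for t in("strongbox","thumb_bar","tab"):
        for f in(ctrl.look_for,ctrl.tip_of):
            r=f(t,n); print(n,t,[{k:v for k,v in d.items()} for d in r[:2]])
print(ctrl.get_obs()['t'])
E
```

```text
pics
{'t': 0.0, 'q': array([ 9.90983893e-01,  5.33375893e-02,  1.61429033e+00, -9.89539320e-06,
        1.47598043e+00, -1.19032453e-01]), 'dq': array([ 5.34523106e-04, -1.42240394e-03,  1.52039175e-03,  6.35176387e-04,
        1.54789851e-03,  2.76955819e-05]), 'effort': array([-1.04882536e-03, -3.93688560e+01, -3.70172882e+01, -3.82500812e-04,
        6.97395517e-03,  6.92566857e-06]), 'tool_pos': array([0.27758457, 0.55928698, 0.23007715]), 'tool_rot': array([ 0.35984719,  1.54111299, -0.36284939]), 'contact_force': array([ 0.02367434, -0.36424794,  0.84608609]), 'wrist_torque': array([-0.02557345,  0.01695789, -0.00510681]), 'opening': 0.08514849154050666}
scene {'vertical_fov': 47.69462140262101, 'cx': 269.1265333674059, 'cy': 217.0992546286596, 'rvec': array([ 2.49533693,  0.55806493, -0.18301872]), 'tvec': array([-0.50551267, -0.11482122,  1.38234392])}
scene strongbox []
scene strongbox [{'centre': [247.6, 257.3], 'score': 0.8}]
scene thumb_bar [{'box': [247.9, 221.8, 34.8, 31.7], 'score': 0.62}]
scene thumb_bar [{'centre': [214.6, 251.1], 'score': 0.8}]
scene tab [{'box': [2
[... 764 characters left out ...]
[{'centre': [200.4, 293.4], 'score': 0.57}]
wrist {'vertical_fov': 68.1088451909304, 'cx': 282.85336654323316, 'cy': 212.74129151007864, 'T_tool_cam': array([[ 1.06834422e-03, -3.21773743e-01,  9.46815989e-01,
        -1.42166816e-01],
       [ 9.99998955e-01,  1.26601458e-03, -6.98100645e-04,
        -5.56875589e-04],
       [-9.74052386e-04,  9.46815745e-01,  3.21774760e-01,
        -8.24004317e-02],
       [ 0.00000000e+00,  0.00000000e+00,  0.00000000e+00,
         1.00000000e+00]])}
wrist strongbox [{'box': [112.1, 413.9, 43.2, 12.1], 'score': 0.52}]
wrist strongbox []
wrist thumb_bar []
wrist thumb_bar []
wrist tab [{'box': [321.3, 358.6, 132.2, 66.3], 'score': 0.73}]
wrist tab []
1.05
```

View pics/scene0.png

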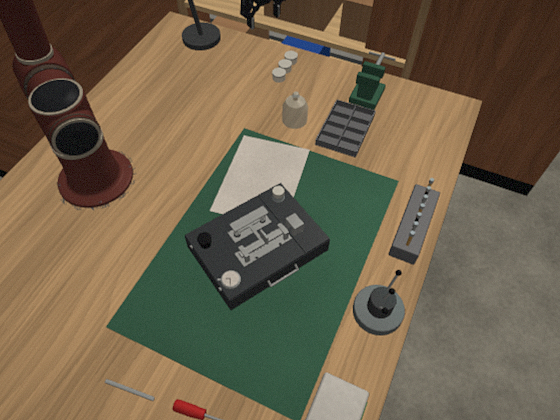

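View pics/top0.png

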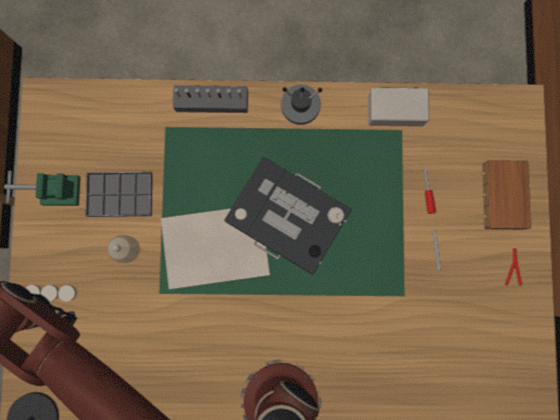

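View pics/wrist0.png

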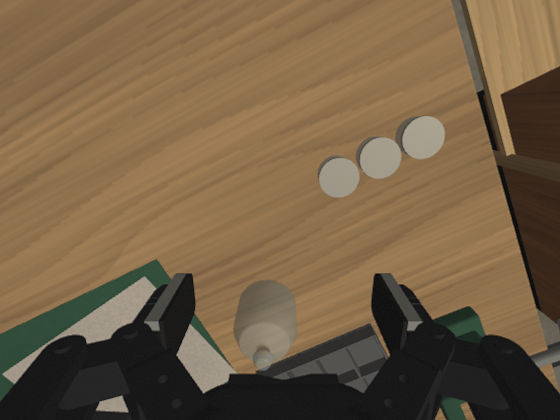

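Run:
```python
import cv2
a=cv2.imread('pics/top0.png')[140:290,210:370]; cv2.imwrite('pics/topz.png',cv2.resize(a,None,fx=4,fy=4,interpolation=cv2.INTER_CUBIC)*1)
a=cv2.imread('pics/scene0.png')[175:310,175:340]; cv2.imwrite('pics/scenez.png',cv2.resize(a,None,fx=4,fy=4,interpolation=cv2.INTER_CUBIC))
```

```text
(no output)
```

View pics/topz.png

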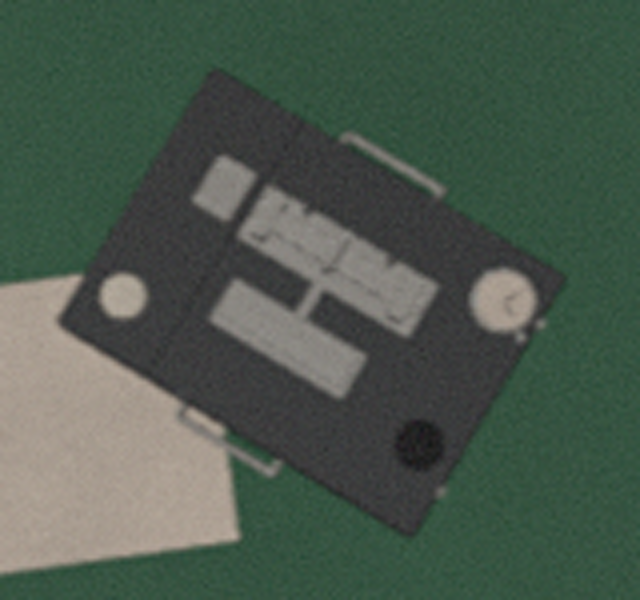

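View pics/scenez.png

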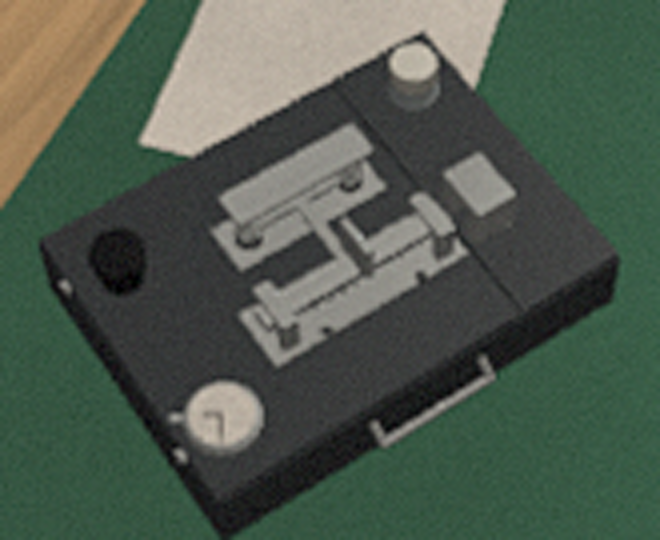

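```bash
cat > h.py <<'E'
import numpy as np,cv2
from scipy.optimize import least_squares
from scipy.spatial.transform import Rotation as R
from station import ctrl
def K(p):
    f=210/np.tan(np.radians(p['vertical_fov']/2)); return f
def proj(n,P,obs=None):
    p=ctrl.camera_params(n); P=np.atleast_2d(P)
    if n!='wrist':
        c=R.from_rotvec(p['rvec']).apply(P)+p['tvec']
    else:
        T=np.eye(4);T[:3,:3]=R.from_rotvec(obs['tool_rot']).as_matrix();T[:3,3]=obs['tool_pos']
        M=np.linalg.inv(T@p['T_tool_cam']); c=P@M[:3,:3].T+M[:3,3]
    f=K(p); return np.c_[f*c[:,0]/c[:,2]+p['cx'],f*c[:,1]/c[:,2]+p['cy']]
def world(s,P):
    c,n=np.cos(s[2]),np.sin(s[2]); P=np.atleast_2d(P)
    return np.c_[s[0]+c*P[:,0]-n*P[:,1],s[1]+n*P[:,0]+c*P[:,1],P[:,2]]
E
python3 - <<'E'
from h import *
L=np.array([[.11,.15,.06],[.11,-.15,.06],[-.11,-.15,.06],[-.11,.15,.06],[.033,.092,.094],[-.033,.0,.102]])
T=np.array([[264.25,157],[351.75,209.25],[313,274.25],[224.5,220.5],[210+223/4,140+187/4],[210+288/4,140+338/4]])
S=np.array([[329.5,240.5],[229.25,300],[185.5,235],[280.5,183.75],[175+481/4,175+181/4],[175+297/4,175+172/4]])
for nm,use in(("both",(1,1)),("top",(1,0)),("scene",(0,1))):
    g=lambda s:np.r_[(proj('top',world(s,L))-T).ravel()*use[0],(proj('scene',world(s,L))-S).ravel()*use[1]]
    r=least_squares(g,[.65,0,-.5]); print(nm,r.x,np.degrees(r.x[2])); print(g(r.x).reshape(-1,2).round(1).tolist())
E
```

```text
both [ 0.53169512 -0.01539719 -0.53574342] -30.695836630199548
[[-1.1, -1.8], [0.3, -0.6], [-0.2, 0.3], [-1.5, -0.8], [0.3, -0.6], [-0.2, -1.8], [1.1, -1.5], [-1.4, 1.5], [-2.8, -0.4], [-0.0, -1.9], [-1.0, 0.9], [-0.8, 0.4]]
top [ 0.52922655 -0.01654163 -0.53341049] -30.562169915903386
[[-0.8, -0.9], [0.7, 0.1], [0.3, 1.1], [-1.1, 0.2], [0.7, 0.3], [0.2, -0.9], [-0.0, -0.0], [-0.0, 0.0], [-0.0, -0.0], [-0.0, -0.0], [-0.0, 0.0], [-0.0, 0.0]]
scene [ 0.533594   -0.01456937 -0.53812035] -30.8320249968825
[[-0.0, -0.0], [0.0, -0.0], [-0.0, -0.0], [-0.0, -0.0], [0.0, -0.0], [-0.0, -0.0], [1.9, -1.4], [-0.7, 1.4], [-1.9, -0.6], [0.9, -1.9], [-0.2, 1.0], [0.1, 0.4]]
```

```bash
cat >> h.py <<'E'
def delta(s,P,flip=False):
    """tool-frame shift & turn from measured pose to: TCP at box point P, tool x down, tool y = +-box x"""
    o=ctrl.get_obs(); Rt=R.from_rotvec(o['tool_rot'])
    bx=np.array([np.cos(s[2]),np.sin(s[2]),0])*(-1 if flip else 1); x=np.array([0,0,-1.]); G=R.from_matrix(np.c_[x,bx,np.cross(x,bx)])
    W=world(s,P)[0]; d=W-o['tool_pos']
    return o,W,Rt.inv().apply(d),np.degrees((Rt.inv()*G).as_rotvec())
E
python3 - <<'E'
from h import *
s=[.531,-.0155,-.534]
for f in(0,1):
    o,W,d,a=delta(s,[0,-.025,.20],f); print(W,d.round(3),a.round(1))
print(R.from_rotvec(o['tool_rot']).as_matrix().round(2))
E
```

```text
[ 0.51827549 -0.03701945  0.2       ] [ 0.031 -0.428  0.481] [94.2 -0.   0. ]
[ 0.51827549 -0.03701945  0.2       ] [ 0.031 -0.428  0.481] [-85.8  -0.   -0. ]
[[-0.    0.44  0.9 ]
 [ 0.    0.9  -0.44]
 [-1.   -0.   -0.  ]]
```

```bash
python3 -m handwheel '[[0.052,[0,-0.0238,0.0267],[0,0,0]],[0.052,[0,-0.0238,0.0267],[0,0,0]],[0.052,[0,-0.0238,0.0267],[0,0,0]],[0.052,[0,-0.0238,0.0267],[0,0,0]],[0.052,[0,-0.0238,0.0267],[0,0,0]],[0.052,[0,-0.0238,0.0267],[0,0,0]],[0.052,[0,-0.0238,0.0267],[0,0,0]],[0.052,[0,-0.0238,0.0267],[0,0,0]],[0.052,[0,-0.0238,0.0267],[0,0,0]]]'
python3 -m handwheel '[[0.052,[0,-0.0238,0.0267],[0,0,0]],[0.052,[0,-0.0238,0.0267],[0,0,0]],[0.052,[0,-0.0238,0.0267],[0,0,0]],[0.052,[0,-0.0238,0.0267],[0,0,0]],[0.052,[0,-0.0238,0.0267],[0,0,0]],[0.052,[0,-0.0238,0.0267],[0,0,0]],[0.052,[0,-0.0238,0.0267],[0,0,0]],[0.052,[0,-0.0238,0.0267],[0,0,0]],[0.052,[0,-0.0238,0.0267],[0,0,0]]]'
python3 -m handwheel '[[0.052,[0,0,0],[7,0,0]],[0.052,[0,0,0],[7,0,0]],[0.052,[0,0,0],[7,0,0]],[0.052,[0,0,0],[7,0,0]],[0.052,[0,0,0],[7,0,0]],[0.052,[0,0,0],[7,0,0]],[0.052,[0,0,0],[7,0,0]]]'
python3 -m handwheel '[[0.052,[0,0,0],[7,0,0]],[0.052,[0,0,0],[7,0,0]],[0.052,[0,0,0],[7,0,0]],[0.052,[0,0,0],[7,0,0]],[0.052,[0,0,0],[7,0,0]],[0.052,[0,0,0],[7,0,0]],[0.052,[0,0,0],[3.2,0,0]],[0.052,[0,0,0],[0,0,0]],[0.052,[0,0,0],[0,0,0]]]'
cat > w.py <<'E'
import sys
from h import *
n=sys.argv[1]
o=ctrl.get_obs(); im=ctrl.get_image('wrist'); cv2.imwrite(f'pics/w{n}.png',im[:,:,::-1])
np.save(f'w{n}.npy',np.r_[o['tool_pos'],o['tool_rot']])
print(o['t'],o['tool_pos'],o['contact_force'],o['opening'])
s=[.531,-.0155,-.534]
print(delta(s,[0,-.025,.20])[2:])
E
python3 w.py 1
```

```text
t: 1.8
tool_pos: [0.3982, 0.2595, 0.2315]
tool_rot: [0.361, 1.54, -0.361]
contact_force: [0.2, 0.3, 0.4]
opening: 0.0519
t: 2.55
tool_pos: [0.5183, -0.0395, 0.2316]
tool_rot: [0.362, 1.54, -0.361]
contact_force: [0.9, 0.3, 1.1]
opening: 0.0519
t: 3.13
tool_pos: [0.5179, -0.0377, 0.2314]
tool_rot: [1.024, 1.316, -1.024]
contact_force: [-0.1, -0.7, 0.1]
opening: 0.0518
t: 3.88
tool_pos: [0.5179, -0.0376, 0.2314]
tool_rot: [1.59, 0.908, -1.589]
contact_force: [-0.1, -0.3, -0.0]
opening: 0.0519
3.8833 [ 0.51788258 -0.03763276  0.23137576] [-0.0612707  -0.25925243 -0.03035386] 0.051852662507717404
(array([ 3.13822250e-02,  8.37103775e-06, -7.08568995e-04]), array([ 0.08134062, -0.0024315 , -0.00883638]))
```

View pics/w1.png

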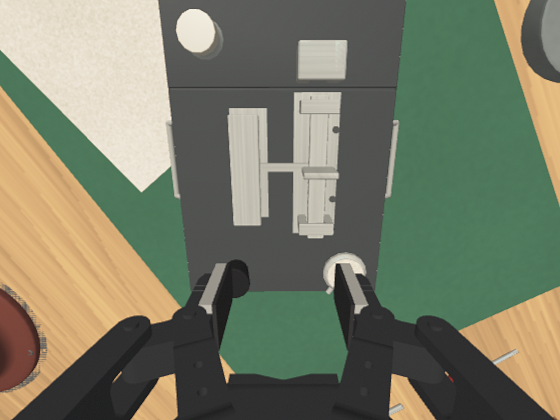

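Run:
```python
from h import *
a=cv2.imread('pics/w1.png'); cv2.imwrite('pics/w1z.png',cv2.resize(a[85:245,210:400],None,fx=4,fy=3.7,interpolation=cv2.INTER_CUBIC))
o=np.load('w1.npy'); ob=dict(tool_pos=o[:3],tool_rot=o[3:])
s=[.531,-.0155,-.534]
b=[[-.033+i*.013,j*.05,.102] for i,j in((-1,1),(1,1),(1,-1),(-1,-1))]
t=[[.033+i*.015,j*.003,.116] for i,j in((-1,1),(1,1),(1,-1),(-1,-1))]
k=[[.033+i*.020,.092+j*.015,.094] for i,j in((-1,1),(1,1),(1,-1),(-1,-1))]
for P in(b,t,k): print(proj('wrist',world(s,P),ob).round(1).tolist())
for t in('thumb_bar','tab','strongbox'): print(t,ctrl.look_for(t,'wrist')[:1],ctrl.tip_of(t,'wrist')[:1])
```

```text
[[227.2, 115.1], [258.4, 115.1], [260.8, 226.9], [233.0, 226.9]]
[[303.6, 174.3], [339.3, 174.4], [338.9, 181.3], [303.5, 181.3]]
[[298.7, 40.3], [348.7, 40.5], [346.2, 81.1], [298.1, 80.9]]
thumb_bar [{'box': [269.4, 172.1, 84.0, 107.9], 'score': 0.89}] [{'centre': [177.5, 244.5], 'score': 0.86}]
tab [{'box': [321.4, 165.1, 31.7, 139.1], 'score': 0.81}] [{'centre': [178.5, 323.2], 'score': 0.58}]
strongbox [{'box': [282.9, 146.8, 246.5, 293.5], 'score': 0.96}] [{'centre': [154.3, 281.4], 'score': 0.79}]
```

View pics/w1z.png

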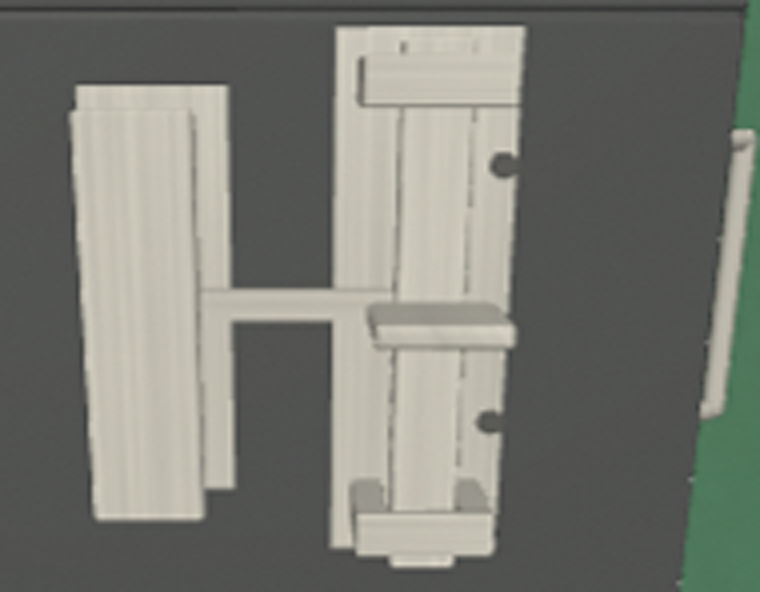

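Run:
```python
from h import *
a=cv2.imread('pics/w1.png')
o=np.load('w1.npy'); ob=dict(tool_pos=o[:3],tool_rot=o[3:])
Rt=R.from_rotvec(o[3:])
for x in (0,-.005,-.01):
    P=[[x,y,z] for y in(-.0405,-.026,.026,.0405) for z in(-.011,.011)]
    q=proj('wrist',Rt.apply(P)+o[:3],ob); print(x,q.round(0).tolist())
    if x==-.005:
        for u in q: cv2.circle(a,tuple(int(v) for v in u.round()),2,(0,0,255),-1)
cv2.imwrite('pics/w1f.png',cv2.resize(a[230:350,160:410],None,fx=3.2,fy=3.2))
```

```text
0 [[202.0, 255.0], [205.0, 293.0], [231.0, 255.0], [233.0, 293.0], [333.0, 255.0], [331.0, 293.0], [362.0, 255.0], [358.0, 293.0]]
-0.005 [[199.0, 260.0], [203.0, 298.0], [229.0, 260.0], [231.0, 298.0], [335.0, 260.0], [332.0, 298.0], [364.0, 260.0], [361.0, 298.0]]
-0.01 [[197.0, 265.0], [201.0, 304.0], [227.0, 265.0], [230.0, 304.0], [336.0, 265.0], [334.0, 304.0], [367.0, 265.0], [363.0, 304.0]]
```

View pics/w1f.png

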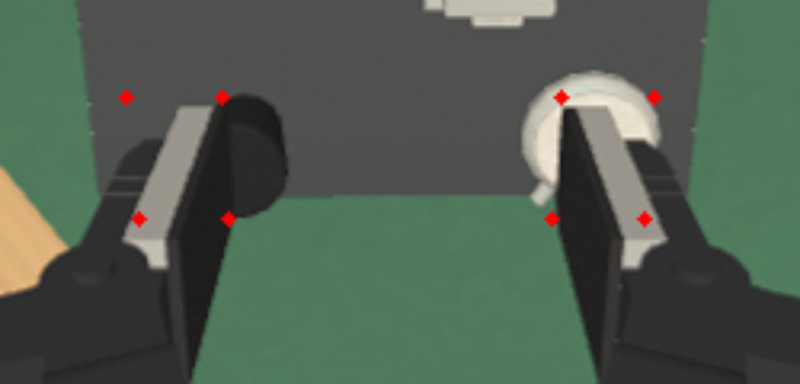

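```bash
python3 -m handwheel '[[0.060,[0.02,0,0],[0,0,0]],[0.060,[0.03,0,0],[0,0,0]],[0.060,[0.03,0,0],[0,0,0]],[0.060,[0.025,0,0],[0,0,0]],[0.060,[0.015,0,0],[0,0,0]],[0.060,[0.004,0,0],[0,0,0]],[0.060,[0,0,0],[0,0,0]],[0.060,[0,0,0],[0,0,0]]]'; python3 w.py 2
python3 - <<'E'
from h import *
cv2.imwrite('pics/w2z.png',cv2.resize(cv2.imread('pics/w2.png')[120:420,130:440],None,fx=2.5,fy=2,interpolation=cv2.INTER_CUBIC))
cv2.imwrite('pics/s2z.png',cv2.resize(ctrl.get_image('scene')[175:310,175:340,::-1],None,fx=4,fy=4,interpolation=cv2.INTER_CUBIC))
E
```

```text
t: 4.9
tool_pos: [0.5185, -0.0378, 0.1083]
tool_rot: [1.591, 0.906, -1.59]
contact_force: [-0.0, -0.1, 0.3]
opening: 0.0598
4.9 [ 0.51853327 -0.03775905  0.10829645] [-0.02762375 -0.12223358  0.34832818] 0.059795648802402096
(array([-0.09094731, -0.00087173, -0.0004128 ]), array([ 0.00078223, -0.04986161, -0.15328008]))
```

View pics/w2z.png

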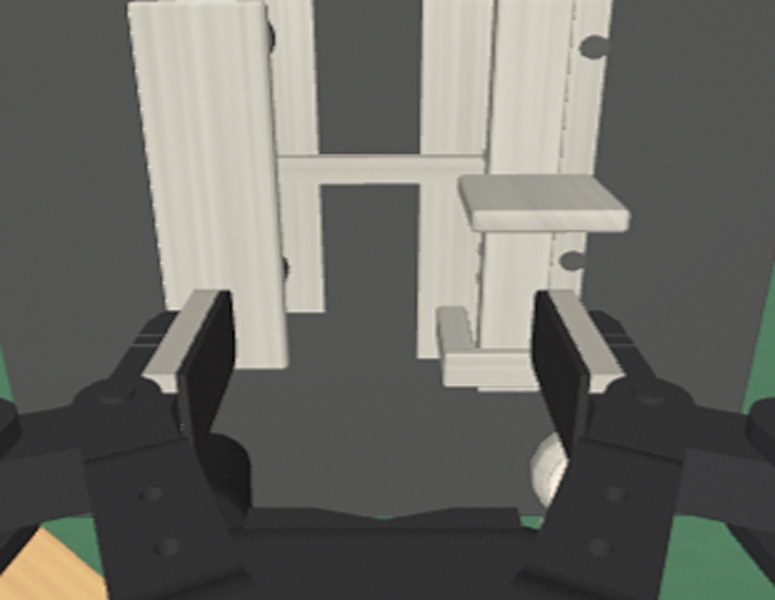

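View pics/s2z.png

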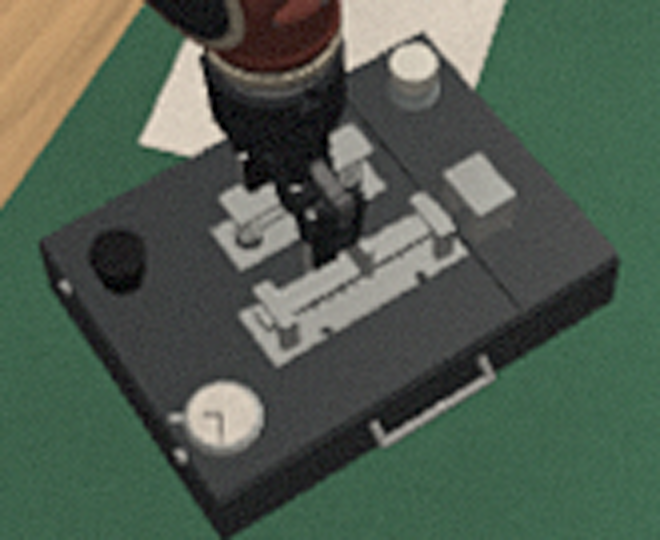

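```bash
python3 -m handwheel '[[0.060,[0.006,0,0],[0,0,0]],[0.060,[0.006,0,0],[0,0,0]],[0.060,[0.002,0,0],[0,0,0]],[0.060,[0,0,0],[0,0,0]]]'
python3 -m handwheel '[[0.060,[0.003,0,0],[0,0,0]],[0.060,[0,0,0],[0,0,0]]]'
python3 -m handwheel '[[0.060,[0.003,0,0],[0,0,0]],[0.060,[0,0,0],[0,0,0]]]'
```

```text
t: 5.33
tool_pos: [0.5185, -0.0378, 0.0936]
tool_rot: [1.592, 0.906, -1.59]
contact_force: [1.1, -0.2, 2.9]
opening: 0.0601
t: 5.5
tool_pos: [0.5184, -0.0378, 0.0907]
tool_rot: [1.591, 0.906, -1.59]
contact_force: [1.6, 0.2, 4.5]
opening: 0.06
t: 5.67
tool_pos: [0.5185, -0.0378, 0.0888]
tool_rot: [1.591, 0.907, -1.59]
contact_force: [-0.8, 0.2, 7.8]
opening: 0.0599
```

```bash
python3 -m handwheel '[[0.060,[0.001,0,0],[0,0,0]],[0.060,[0,0,0],[0,0,0]]]'; python3 w.py 3
python3 - <<'E'
from h import *
cv2.imwrite('pics/w3z.png',cv2.resize(cv2.imread('pics/w3.png')[120:420,130:440],None,fx=2.5,fy=2,interpolation=cv2.INTER_CUBIC))
E
```

```text
t: 5.83
tool_pos: [0.5186, -0.0378, 0.0887]
tool_rot: [1.591, 0.907, -1.59]
contact_force: [-3.9, -0.9, 13.0]
opening: 0.0605
5.8333 [ 0.51859554 -0.0377734   0.0886921 ] [-3.87903137 -0.86078071 12.97431372] 0.06050970497025972
(array([-0.11133829, -0.00059339, -0.00051301]), array([ 0.00635955, -0.00487863, -0.03146124]))
```

View pics/w3z.png

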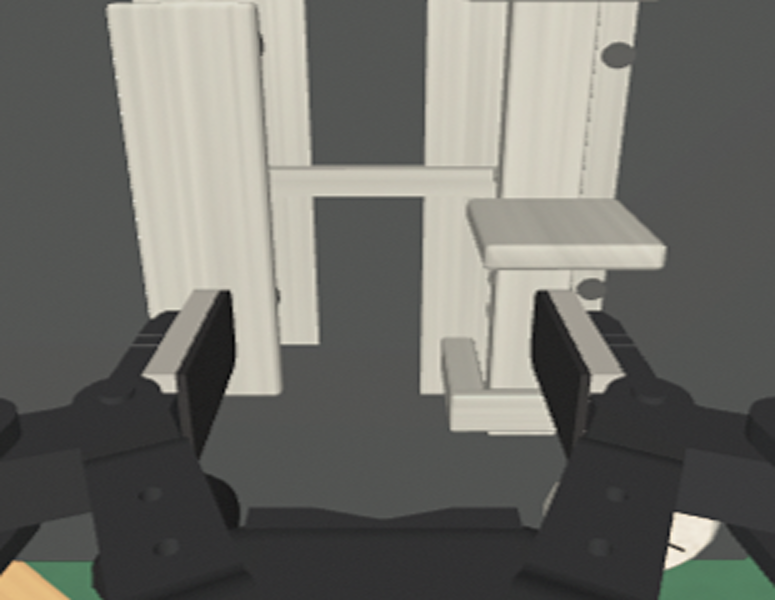

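```bash
python3 -m handwheel '[[0.060,[0,0,-0.003],[0,0,0]],[0.060,[0,0,-0.003],[0,0,0]],[0.060,[0,0,-0.003],[0,0,0]],[0.060,[0,0,-0.003],[0,0,0]],[0.060,[0,0,0],[0,0,0]]]'; python3 w.py 4
python3 - <<'E'
from h import *
cv2.imwrite('pics/w4z.png',cv2.resize(cv2.imread('pics/w4.png')[120:420,130:440],None,fx=2.5,fy=2,interpolation=cv2.INTER_CUBIC))
E
```

```text
t: 6.3
tool_pos: [0.5247, -0.0292, 0.0888]
tool_rot: [1.586, 0.904, -1.591]
contact_force: [-3.7, -6.2, 13.7]
opening: 0.0598
6.3 [ 0.52465362 -0.02921545  0.0888099 ] [-3.65444135 -6.19470991 13.7351291 ] 0.05981284537123373
(array([-0.11113654, -0.00125086,  0.01037711]), array([ 0.06754629,  0.22123709, -0.14455611]))
```

View pics/w4z.png

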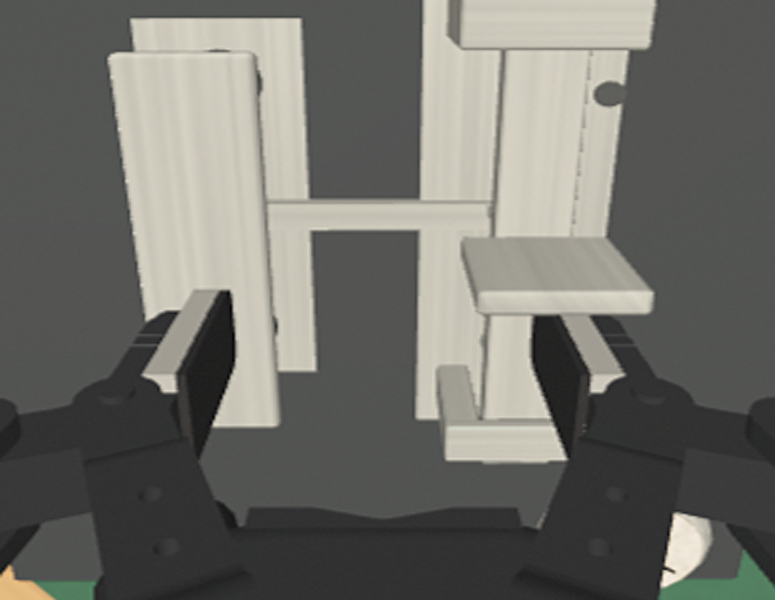

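```bash
python3 -m handwheel '[[0.060,[0,0,-0.003],[0,0,0]],[0.060,[0,0,-0.003],[0,0,0]],[0.060,[0,0,-0.003],[0,0,0]],[0.060,[0,0,-0.003],[0,0,0]],[0.060,[0,0,0],[0,0,0]]]'
python3 -m handwheel '[[0.060,[0,0,-0.003],[0,0,0]],[0.060,[0,0,-0.003],[0,0,0]],[0.060,[0,0,-0.003],[0,0,0]],[0.060,[0,0,0],[0,0,0]]]'; python3 w.py 5
python3 - <<'E'
from h import *
cv2.imwrite('pics/w5z.png',cv2.resize(cv2.imread('pics/w5.png')[120:420,130:440],None,fx=2.5,fy=2,interpolation=cv2.INTER_CUBIC))
E
```

```text
t: 6.77
tool_pos: [0.5305, -0.0194, 0.0888]
tool_rot: [1.585, 0.903, -1.592]
contact_force: [-5.6, -8.4, 14.5]
opening: 0.0601
t: 7.1
tool_pos: [0.5351, -0.0116, 0.0888]
tool_rot: [1.585, 0.903, -1.592]
contact_force: [-5.7, -8.0, 14.0]
opening: 0.0599
7.1 [ 0.53509052 -0.0116493   0.08880579] [-5.67471175 -7.97227967 13.984003  ] 0.05990371042414017
(array([-0.11104205, -0.00133018,  0.03095926]), array([ 0.06357911,  0.29375514, -0.13391175]))
```

View pics/w5z.png

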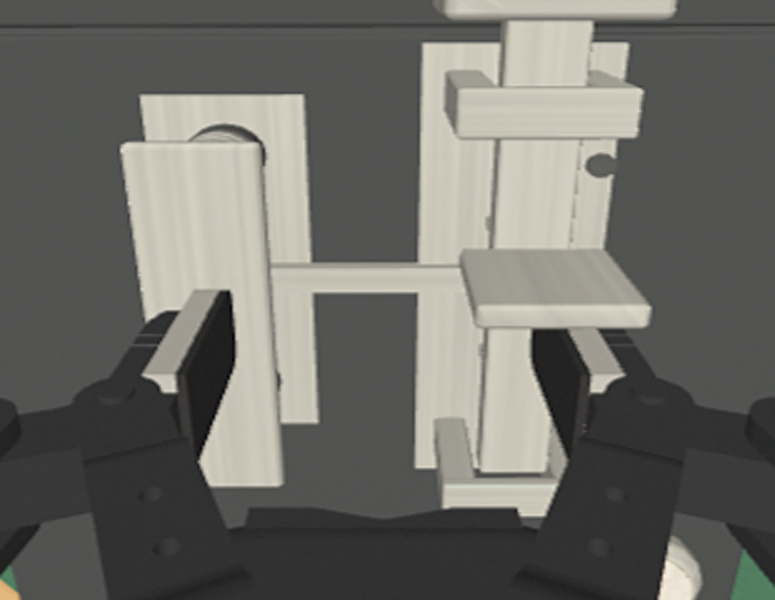

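```bash
python3 -m handwheel '[[0.060,[0,0,-0.003],[0,0,0]],[0.060,[0,0,-0.003],[0,0,0]],[0.060,[0,0,-0.002],[0,0,0]],[0.060,[0,0,0],[0,0,0]]]'
python3 -m handwheel '[[0.060,[0,0,-0.002],[0,0,0]],[0.060,[0,0,0],[0,0,0]]]'
python3 -m handwheel '[[0.060,[0,0,-0.001],[0,0,0]],[0.060,[0,0,0],[0,0,0]]]'; python3 w.py 6
python3 - <<'E'
from h import *
cv2.imwrite('pics/w6z.png',cv2.resize(cv2.imread('pics/w6.png')[120:420,130:440],None,fx=2.5,fy=2,interpolation=cv2.INTER_CUBIC))
E
```

```text
t: 7.48
tool_pos: [0.5391, -0.0049, 0.0888]
tool_rot: [1.585, 0.903, -1.592]
contact_force: [-6.1, -9.1, 15.1]
opening: 0.06
t: 7.65
tool_pos: [0.54, -0.0033, 0.0888]
tool_rot: [1.585, 0.903, -1.592]
contact_force: [-6.0, -8.9, 14.3]
opening: 0.0601
t: 7.82
tool_pos: [0.5405, -0.0025, 0.0888]
tool_rot: [1.585, 0.903, -1.592]
contact_force: [-5.3, -8.7, 15.1]
opening: 0.0602
7.8167 [ 0.540502   -0.00249697  0.0888057 ] [-5.33111883 -8.6625639  15.08055076] 0.06019231257481532
(array([-0.11096955, -0.00134356,  0.04163628]), array([ 0.0563777 ,  0.33097836, -0.12951828]))
```

View pics/w6z.png

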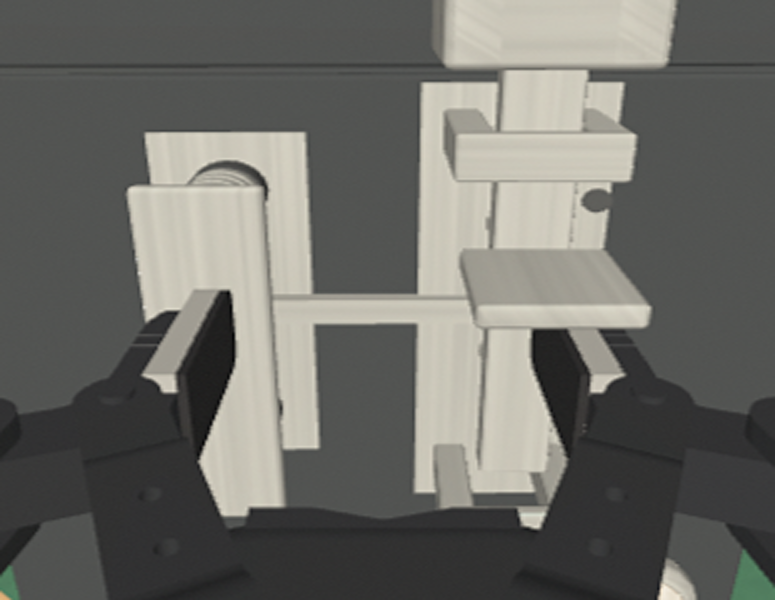

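No stop felt yet (shear still about 10 N), so I continue in small steps until it rises.

```bash
python3 -m handwheel '[[0.060,[0,0,-0.0015],[0,0,0]],[0.060,[0,0,0],[0,0,0]]]'
python3 -m handwheel '[[0.060,[0,0,-0.001],[0,0,0]],[0.060,[0,0,0],[0,0,0]]]'
python3 -m handwheel '[[0.060,[0,0,-0.001],[0,0,0]],[0.060,[0,0,0],[0,0,0]]]'
```

```text
t: 8.03
tool_pos: [0.5412, -0.0012, 0.0888]
tool_rot: [1.585, 0.903, -1.592]
contact_force: [-5.9, -8.8, 14.9]
opening: 0.0601
t: 8.2
tool_pos: [0.5414, -0.001, 0.0888]
tool_rot: [1.584, 0.902, -1.594]
contact_force: [-7.7, -11.8, 15.5]
opening: 0.0601
t: 8.37
tool_pos: [0.5414, -0.0009, 0.0888]
tool_rot: [1.581, 0.901, -1.596]
contact_force: [-9.9, -14.0, 17.6]
opening: 0.0599
```

```bash
python3 -m handwheel '[[0.060,[-0.005,0,0],[0,0,0]],[0.060,[-0.006,0,0],[0,0,0]],[0.060,[-0.003,0,0],[0,0,0]],[0.060,[0,0,0],[0,0,0]],[0.060,[0,0,0],[0,0,0]]]'
python3 -m handwheel '[[0.060,[0,0,0.004],[0,0,0]],[0.060,[0,0,0.005],[0,0,0]],[0.060,[-0.01,0,0],[0,0,0]],[0.060,[-0.03,0,0],[0,0,0]],[0.060,[-0.035,0,0],[0,0,0]],[0.060,[-0.035,0,0],[0,0,0]],[0.060,[0,0,0.02],[0,0,0]],[0.060,[0,0,0.022],[0,0,0]],[0.060,[0,0,0],[0,0,0]],[0.060,[0,0,0],[0,0,0]]]'; python3 w.py 7
python3 - <<'E'
from h import *
o=np.load('w7.npy'); ob=dict(tool_pos=o[:3],tool_rot=o[3:]); s=[.531,-.0155,-.534]
b=[[-.033+i*.013,j*.05,.102] for i,j in((-1,1),(1,1),(1,-1),(-1,-1))]
for h in(0,.008): print('bar',h,proj('wrist',world(s,np.array(b)-[0,0,h]),ob).round(1).tolist())
for yb in(0,.03,.032): print('tab',yb,proj('wrist',world(s,[[.033+i*.015,yb+j*.003,.116] for i,j in((-1,1),(1,1),(1,-1),(-1,-1))]),ob).round(1).tolist())
k=[[.033+i*.020,.092+j*.015,.094] for i,j in((-1,1),(1,1),(1,-1),(-1,-1))]
print('keeper',proj('wrist',world(s,k),ob).round(1).tolist())
cv2.imwrite('pics/w7z.png',cv2.resize(cv2.imread('pics/w7.png')[50:250,200:390],None,fx=4,fy=3,interpolation=cv2.INTER_CUBIC))
cv2.imwrite('pics/s7z.png',cv2.resize(ctrl.get_image('scene')[175:310,175:340,::-1],None,fx=4,fy=4,interpolation=cv2.INTER_CUBIC))
E
```

```text
t: 8.78
tool_pos: [0.5384, 0.0011, 0.0977]
tool_rot: [1.582, 0.908, -1.601]
contact_force: [-6.5, -8.2, -0.9]
opening: 0.06
t: 9.62
tool_pos: [0.5162, -0.0409, 0.2113]
tool_rot: [1.593, 0.906, -1.59]
contact_force: [0.9, 0.1, -0.8]
opening: 0.06
9.6167 [ 0.51616981 -0.04088957  0.21128337] [ 0.94141263  0.09753076 -0.84540238] 0.06001952089665858
(array([ 1.08313154e-02,  1.56368495e-05, -4.00925427e-03]), array([-0.03717733, -0.0487531 , -0.03182452]))
bar 0 [[221.8, 111.0], [255.6, 111.0], [258.9, 231.6], [229.1, 231.6]]
bar 0.008 [[223.7, 110.9], [256.4, 110.9], [259.5, 228.2], [230.5, 228.3]]
tab 0 [[304.9, 174.9], [343.6, 174.9], [343.1, 182.5], [304.8, 182.5]]
tab 0.03 [[305.8, 135.2], [346.1, 135.2], [345.6, 143.4], [305.6, 143.4]]
tab 0.032 [[305.9, 132.4], [346.3, 132.4], [345.8, 140.7], [305.7, 140.7]]
keeper [[299.2, 29.3], [353.6, 29.3], [350.7, 73.8], [298.6, 73.8]]
```

View pics/w7z.png

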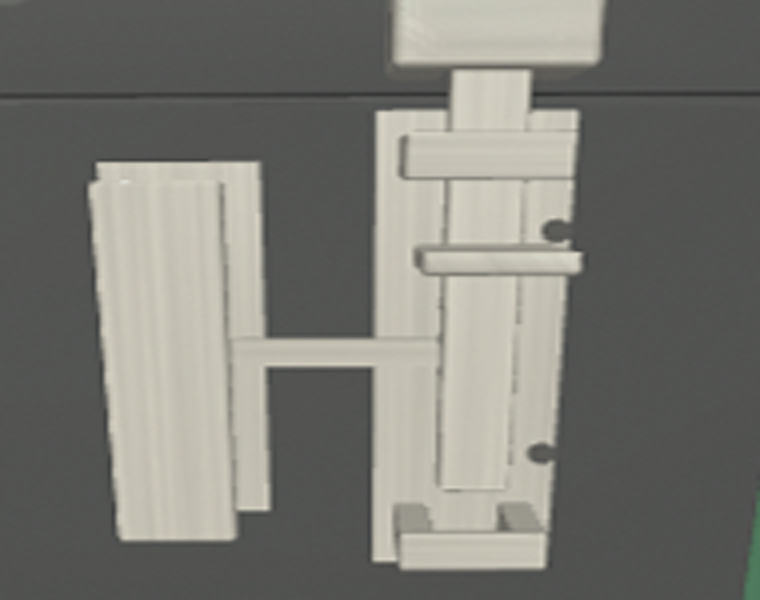

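View pics/s7z.png

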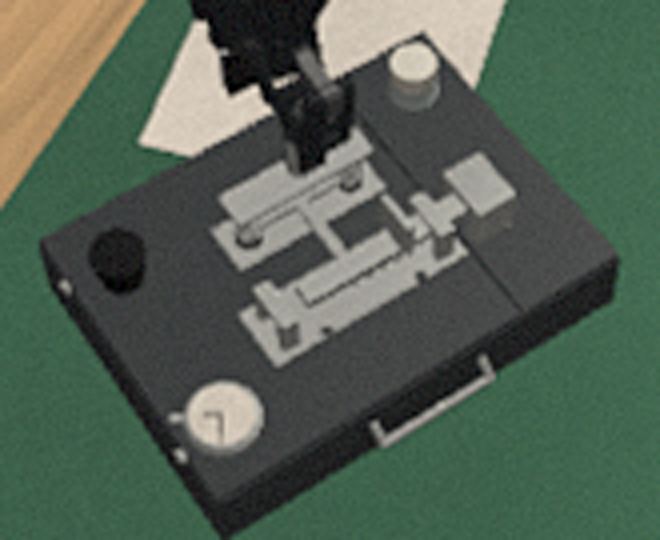

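Run:
```python
from station import ctrl
print(ctrl.get_obs()['contact_force'], ctrl.finish_job())
```

```text
the job is handed in; nothing more can be done
[ 0.06066854  0.45510258 -0.47240153] None
```

I pressed the catch bar down with one fingertip until it bottomed, at about 13 N. I held it there while the other fingertip pushed the tab until the bolt hit its stop. Then I lifted the hand off and handed the job in at about 10 s. The hand-in gives no verdict.

**Bolt:** the sideways force rose from about 10 N to 17 N at the stop. In the last wrist picture the tab had moved about 30 mm from where it started, which is the full stroke.

**Catch:** the bar's corners in the last wrist picture fit the raised position to within about 1 mm. It also looks the same in the scene camera as at the start.

**Bystanders:** in the scene picture the loupe, watch and jar stood where they began. The tray, tweezers, screwdriver and bell jar were not measured again, but the hand passed well above bell-jar height on the way in and worked only over the lid.

**Robot:** it was about 11 cm clear of the lid parts, with the contact force at noise level (below 1 N).

**Mismatch:** the tab measured about 2 mm farther along the stroke than my fitted box pose predicted, both before and after. I put this down to pose and calibration error, since the stroke and the stop force agree.

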